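Restock the laundry counter's lane rack behind the old stock

TASK

Restock the self-service laundry counter: move the four new products from the cardboard tray into the grey lane rack, each standing upright on the lane floor in the free space directly behind (on the robot's side of) the old product of the same kind, so that the back row repeats the order of the front row. Set each one down gently, do not drop it, and leave the old products in the front row where they stand.

Things in the scene. Friction and masses are not known exactly. Their poses are not given: they have to be found in the camera images.
- rack: fixed grey lane rack 181 x 327 mm (x,y). Origin: centre of underside; +x front, -x rear (robot side). 4 lanes along x, centres y = -121.5, -40.5, 40.5, 121.5 mm, inside 78 mm wide, x -87.5 to 87.5, floor 6 mm up. Heights: sides, front 45 mm, lane walls 34, rear lip 16. Old stock at x about 51; x = -43 leaves finger room to old one. Yaw within 0.12 rad; left or right of the robot
- tray: fixed cardboard delivery tray, 86 mm (x) by 330 mm (y) by 45 mm high, walls 4 mm, with four pockets about 78 mm square in one row along its y, floor 4 mm above the counter. Origin: centre of its underside. It holds the four new products, in any order, one in each pocket
- new_can: new stock, in the tray at the start: aerosol-type can: plain aluminium cylinder 50 mm diameter with a paper band, shoulder at 115 mm height, then a white plastic cap 43 mm diameter and 30 mm tall with a slightly domed top; total height 145 mm. Origin: centre of its underside, z up; grip it from above by the cap or lid. Roughly 0.2 to 0.55 kg
- new_bottle: new stock, in the tray at the start: round white plastic bottle: body 60 mm diameter up to 90 mm, sloping shoulder up to 116 mm, then a grey cylindrical cap 30 mm diameter and 34 mm tall; total height 150 mm. Origin: centre of its underside, z up; grip it from above by the cap or lid. Roughly 0.2 to 0.55 kg
- new_flat: new stock, in the tray at the start: flat (rectangular) white plastic bottle: body 40 mm (its x) by 58 mm (its y), body and shoulder end at 108 mm, then a grey cylindrical cap 28 mm diameter and 32 mm tall in the middle; total height 140 mm. Origin: centre of its underside, z up; grip it from above by the cap or lid. Roughly 0.2 to 0.55 kg
- new_tub: new stock, in the tray at the start: straight white plastic tub: body 58 mm diameter, from 92 mm up a flat white screw lid 60 mm diameter and 26 mm tall; total height 118 mm, the lowest of the four. Origin: centre of its underside, z up; grip it from above by the cap or lid. Roughly 0.2 to 0.55 kg
- old_can: old stock, loose, standing at the front of one lane of the rack (any lane): same shape and size as new_can (145 mm high). Origin: centre of its underside, z up, x and y as the rack's to within 0.05 rad. Not to be handled
- old_bottle: old stock, loose, standing at the front of one lane of the rack (any lane): same shape and size as new_bottle (150 mm high). Origin: centre of its underside, z up, x and y as the rack's to within 0.05 rad. Not to be handled
- old_flat: old stock, loose, standing at the front of one lane of the rack (any lane): same shape and size as new_flat (140 mm high). Origin: centre of its underside, z up, x and y as the rack's to within 0.05 rad. Not to be handled
- old_tub: old stock, loose, standing at the front of one lane of the rack (any lane): same shape and size as new_tub (118 mm high). Origin: centre of its underside, z up, x and y as the rack's to within 0.05 rad. Not to be handled
Not all that is in view belongs to the job. Leave any yellow look-alike of the new_bottle alone. Leave any red look-alike of the new_flat alone.

How it is judged:
At the end, for the whole second after the job is handed in: Each new product stands on the rack floor (tilt under 0.08 rad) in the lane of its old twin (within 40 mm sideways of it), its centre no further forward than 20 mm past the rack's middle, released and at rest; every old product upright, at rest, within 15 mm of its start (y of new_can in the frame of old_can between -0.04 and 0.04 m and x of new_can in the frame of rack between -0.0875 and 0.02 m and z of new_can in the frame of rack between 0.003 and 0.01 m and angle between each of new_can, old_can, new_bottle, old_bottle, new_flat, old_flat, new_tub, old_tub's own z axis and vertical below 0.08 rad and linear speed of each of new_can, old_can, new_bottle, old_bottle, new_flat, old_flat, new_tub, old_tub below 0.02 m/s and distance of each of old_can, old_bottle, old_flat, old_tub from where it was at the start of the episode below 0.015 m and y of new_bottle in the frame of old_bottle between -0.04 and 0.04 m and x of new_bottle in the frame of rack between -0.0875 and 0.02 m and z of new_bottle in the frame of rack between 0.003 and 0.01 m and y of new_flat in the frame of old_flat between -0.04 and 0.04 m and x of new_flat in the frame of rack between -0.0875 and 0.02 m and z of new_flat in the frame of rack between 0.003 and 0.01 m and y of new_tub in the frame of old_tub between -0.04 and 0.04 m and x of new_tub in the frame of rack between -0.0875 and 0.02 m and z of new_tub in the frame of rack between 0.003 and 0.01 m); the robot touches nothing.
It fails at once if a new product is dropped or slammed into the rack (faster than 0.6 m/s, as after a fall of more than 20 mm, within the last 40 mm above the lane floor) ((linear speed of new_can above 0.6 m/s and z of new_can in the frame of rack below 0.046 m and x of new_can in the frame of rack between -0.09 and 0.09 m and y of new_can in the frame of rack between -0.165 and 0.165 m) or (linear speed of new_bottle above 0.6 m/s and z of new_bottle in the frame of rack below 0.046 m and x of new_bottle in the frame of rack between -0.09 and 0.09 m and y of new_bottle in the frame of rack between -0.165 and 0.165 m) or (linear speed of new_flat above 0.6 m/s and z of new_flat in the frame of rack below 0.046 m and x of new_flat in the frame of rack between -0.09 and 0.09 m and y of new_flat in the frame of rack between -0.165 and 0.165 m) or (linear speed of new_tub above 0.6 m/s and z of new_tub in the frame of rack below 0.046 m and x of new_tub in the frame of rack between -0.09 and 0.09 m and y of new_tub in the frame of rack between -0.165 and 0.165 m)).
It fails at once if an old product is knocked (tipped by more than 20 degrees, or pushed 30 mm) (angle between any of old_can, old_bottle, old_flat, old_tub's own z axis and vertical above 0.35 rad or distance of any of old_can, old_bottle, old_flat, old_tub from where it was at the start of the episode above 0.03 m).
It also fails if it takes over 125 s, if anything falls off the work surface, if the arm or the gripper's body presses on something with over 40 N, if the wrist force passes 120 N, or if a joint passes its speed limit or range.

ROBOT

A 7-joint arm with a two-finger parallel gripper is mounted at the origin on the work surface. World frame = base frame: x ahead of the robot, y to its left, z up, the work surface at z = 0. Lengths are in m, angles in rad, forces in N, time in s.
With the tool pointing down it reaches from about 0.35 to 0.9 m from the base axis. Payload 8.1 kg.
Tool frame: the origin (TCP) lies midway between the tips of the shut fingers; the grasp point (between the pads) lies 19 mm behind it; z points along the fingers, y is the direction in which the jaws open and shut (so a half turn about z gives the same grasp; the last joint's range is limited). The gripper opens to 92 mm and grips with 3 to 60 N. Pads are 19 mm wide; open, the fingers measure 130 mm over their backs; the gripper's body (75 mm by 190 mm) begins 47 mm behind the grasp point.
Start: joints at [-1.409, 0.434, 0.025, 1.573, -0.012, 1.134, -0.075], TCP at [0.164, 0.603, 0.227] pointing down, gripper open.
Joint ranges: [-2.62, 2.62], [-0.44, 2.09], [-1.27, 1.32], [0.08, 2.57], [-1.32, 4.46], [0.12, 2], [-2.74, 2.74]. Speed limits (rad/s): [2.22, 2.22, 3.01, 3.01, 3.14, 3.14, 3.14].

INTERFACE

Orientations are given as a rotation vector (axis times angle).
In Python, from cell import arm gives the robot as it stands.
- The arm moves only by the tool play_rows, never from a script. Its argument "moves" is a list of rows, each a list of 3 entries, a list of its own where there are three numbers: the turn, a rotation vector about the world's x, y, z in rad, then the shift along the world's x, y, z in cm, then the opening, from 0 (shut) to 1 (fully open). A call has 1 to 5 rows; each row is the pose to reach, as a shift and turn from the pose measured when the call began; what a row does not reach only later rows make up. A row lasts 1/12 s, in which the tool goes at most 41.7 mm and 7.16 degrees, less where a joint would pass 70% of its speed; a pose out of reach is approached as far as the arm can. A call with a gripper value outside its range is refused whole. The fingers move at their own pace and stop on an object; "newtons" is the grip in N (left out, the last holds). Time passes only in rows, so rows that repeat a pose let the fingers close. It gives the time, the measured TCP pose, the force and the opening at its end, in the units of the state.
- arm.observe(): the state, without advancing time (a new reading comes with each control period).
- arm.get_image(name): name is "scene" or "top" or "wrist"; returns a dict with "image" (480x640x3 uint8, red, green, blue), "fx", "fy", "cx", "cy" (pixels), "R" (3x3) and "t" (3): a world point X has camera coordinates R X + t. Camera axes: x right, y down, z forward; pixel columns grow to the right and rows downward; lengths in m; the calibration is good to about 2 mm. A picture is of the moment at which its call begins. There is no depth.
- arm.sign_off(): hands the job in, once; it reports no verdict.
The state is a dict: "clock": time; "joints": joint angles; "dq": joint speeds; "joint_efforts": joint torques, N m; "position": TCP position; "ee_rot": TCP orientation; "force": force on the tool from outside, world axes, zero at the start; "ft_torque": the same for the moment, N m; "width": opening from 0.0 (shut) to 1.0 (fully open).
Only numpy, scipy, OpenCV 4.12 (cv2) and the standard library are available. Lean on these libraries where they do the work, as an engineer would, in place of code of your own. Each camera call takes 0.05 s, during which the arm holds its last target. There are 200 camera calls.

## Working session

There is one attempt and no reset: what is moved stays moved. The work goes in short steps, Python scripts to look and compute and a tool call to move; the robot and the scene stay as the last step left them, time stands still between calls to the robot, and variables do not carry over. Pictures are saved under pics/ and viewed, on a budget of 14 in all, crops included, one or two more only if the job needs it, and the job is handed in when it is done.

Besides the shell and the picture viewer there is one more tool, called after "Request:" as name(argument=value, ...), one argument or row to a line, values as JSON. play_rows: Moves the arm, as the interface text tells. Its arguments: {"type":"object","properties":{"moves":{"type":"array"},"newtons":{"type":"number"}},"required":["moves"]}

```bash
mkdir -p pics; ls
cat > h.py <<'E'
import numpy as np,cv2
from cell import arm
def snap(n,f=None):
    d=arm.get_image(n)
    if f: cv2.imwrite('pics/'+f,cv2.cvtColor(np.asarray(d['image']),cv2.COLOR_RGB2BGR))
    return d
def ray(d,u,v,z):
    R=np.array(d['R']);t=np.array(d['t']);c=-R.T@t
    r=R.T@np.array([(u-d['cx'])/d['fx'],(v-d['cy'])/d['fy'],1])
    return c+r*(z-c[2])/r[2]
def proj(d,X):
    p=np.array(d['R'])@np.array(X)+np.array(d['t']);return d['fx']*p[0]/p[2]+d['cx'],d['fy']*p[1]/p[2]+d['cy']
E
python3 - <<'E'
from h import *
import pickle
s={n:snap(n,n+'0.png') for n in('scene','top')}
pickle.dump(s,open('s0.pkl','wb'))
for n,d in s.items():
  R=np.array(d['R']);print(n,d['fx'],(-R.T@np.array(d['t'])).round(3),R.round(2).tolist())
print(arm.observe())
E
```

```text
pics
scene 473.5943319550365 [1.021 0.449 0.705] [[-0.67, 0.74, 0.0], [0.53, 0.48, -0.7], [-0.52, -0.47, -0.72]]
top 593.5722585250079 [ 4.700e-01 -1.000e-03  1.392e+00] [[-0.02, -1.0, 0.0], [-1.0, 0.02, -0.06], [0.05, -0.0, -1.0]]
{'clock': 0.1, 'joints': array([-1.40862531,  0.43517376,  0.0249612 ,  1.57396462, -0.01158344,
        1.13396082, -0.07510313]), 'dq': array([-0.00071506, -0.00119206,  0.00055298, -0.00404395,  0.00028415,
        0.00160456,  0.00118781]), 'joint_efforts': array([ 3.97872267e-03, -6.69117236e+01,  9.88404639e-01, -3.15142214e+01,
       -6.04995014e-02,  3.76003271e-02,  7.26753296e-05]), 'position': array([0.16349107, 0.60279833, 0.22602663]), 'ee_rot': array([-4.14765347e-01, -3.11404663e+00,  2.13808823e-03]), 'force': array([-0.40498073, -0.00664394, -0.37382829]), 'ft_torque': array([-0.04574336, -0.03633208, -0.00179199]), 'width': 0.995687488511122}
```

View pics/top0.png

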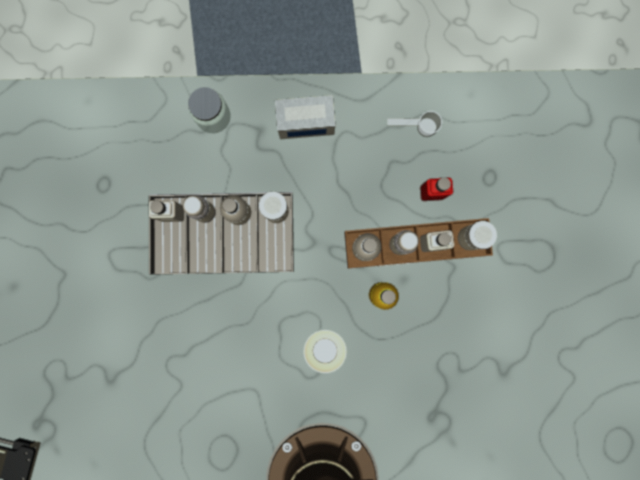

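View pics/scene0.png

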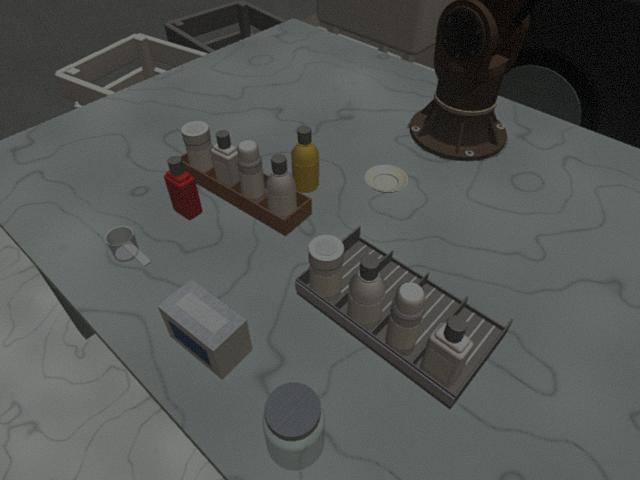

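Run:
```python
from h import *
im=cv2.imread('pics/top0.png')
a=cv2.resize(im[180:290,140:300],None,fx=5,fy=5,interpolation=cv2.INTER_CUBIC)
b=cv2.resize(im[170:290,340:500],None,fx=5,fy=5,interpolation=cv2.INTER_CUBIC)
for q,x0,y0 in((a,140,180),(b,340,170)):
  for x in range(0,160,20): cv2.putText(q,str(x0+x),(5*x,8),0,.35,(0,255,255),1);cv2.line(q,(5*x,10),(5*x,16),(0,255,255),1)
  for y in range(10,q.shape[0]//5,10): cv2.putText(q,str(y0+y),(0,5*y),0,.35,(0,255,255),1)
cv2.imwrite('pics/ca.png',a);cv2.imwrite('pics/cb.png',b)
```

```text
(no output)
```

View pics/ca.png

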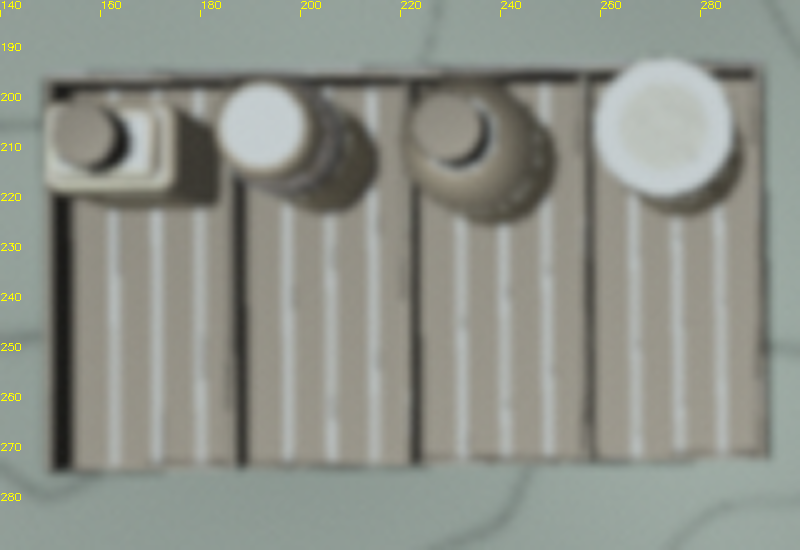

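View pics/cb.png

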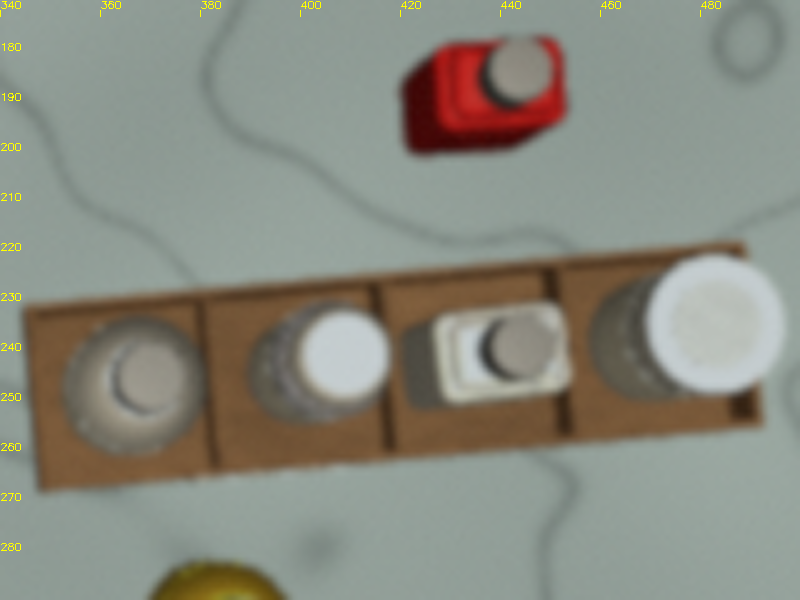

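The rack's front row, left to right: flat (157,207), can (193,205), bottle (230,205) and tub (273,205). The tray holds bottle (370,245), can (409,241), flat (444,239) and tub (483,235). The red flat at (442,185) and the yellow bottle at (384,296) are outside the tray, so they are the look-alikes to leave alone.

Run:
```python
from h import *
import pickle
d=pickle.load(open('s0.pkl','rb'))['top']
H=dict(can=.145,bottle=.15,flat=.14,tub=.118)
old=dict(flat=(156.6,206.8),can=(192.6,205),bottle=(229.8,205.4),tub=(272.8,205.4))
new=dict(bottle=(370.4,245.4),can=(409,241),flat=(444.4,239),tub=(483,234.6))
ly=dict(flat=.1215,can=.0405,bottle=-.0405,tub=-.1215)
O={k:ray(d,*p,H[k]+.006)[:2] for k,p in old.items()}
N={k:ray(d,*p,H[k]+.004)[:2] for k,p in new.items()}
P=np.array([O[k] for k in ly]);Q=np.array([[.051,ly[k]] for k in ly])
z=(((Q-Q.mean(0))@[1,1j]).conj()*((P-P.mean(0))@[1,1j])).sum();yaw=np.angle(z)
c,s=np.cos(yaw),np.sin(yaw);R=np.array([[c,-s],[s,c]]);t=P.mean(0)-R@Q.mean(0)
print('rack',t.round(4),yaw.round(3)); print((P-(Q@R.T+t)).round(4).tolist())
for k in ly:
  print(k,'old',O[k].round(4),'new',N[k].round(4),'goal(-.048)',(R@[-.048,ly[k]]+t).round(4))
for n,p,q in (('rearL',(150.3,274.4),(-.0905,.1635)),('rearR',(293.6,271.4),(-.0905,-.1635))):
  print(n,ray(d,*p,.045 if n=='rearR' else .016)[:2].round(4),(R@q+t).round(4))
T=[ray(d,340+x/5,170+y/5,.045)[:2] for x,y in((24,308),(743,243),(762,425),(40,490))];T=np.array(T);print('tray',T.round(4).tolist(),T.mean(0),np.arctan2(*(T[0]-T[1])[::-1])-np.pi/2)
```

```text
rack [0.5683 0.2195] -0.0
[[-0.0004, -0.0026], [0.0014, 0.0015], [-0.0015, 0.0037], [0.0006, -0.0027]]
flat old [0.6189 0.3385] new [ 0.5396 -0.2667] goal(-.048) [0.5203 0.341 ]
can old [0.6207 0.2616] new [ 0.5365 -0.1912] goal(-.048) [0.5203 0.26  ]
bottle old [0.6178 0.1828] new [ 0.5286 -0.1095] goal(-.048) [0.5203 0.179 ]
tub old [0.6199 0.0953] new [ 0.5487 -0.3545] goal(-.048) [0.5203 0.098 ]
rearL [0.4776 0.3891] [0.4778 0.383 ]
rearR [0.478  0.0564] [0.4778 0.056 ]
tray [[0.5662, -0.0616], [0.5897, -0.39], [0.5066, -0.3957], [0.4834, -0.067]] [ 0.5364626  -0.22858166] 0.0713742233403647
```

Request:
play_rows(
  moves=[
    [[0, 0, -0.1], [3, -2, 3], 1],
    [[0, 0, -0.22], [7, -5, 5], 1],
    [[0, 0, -0.34], [11, -8, 7], 1],
    [[0, 0, -0.46], [14.5, -10.5, 8], 1],
    [[0, 0, -0.58], [18, -13, 8], 1],
  ],
  newtons=30,
)

```text
clock: 0.52
position: [0.3189, 0.4907, 0.3039]
ee_rot: [-1.295, -2.862, -0.001]
force: [0.2, 0.4, 0.1]
width: 1.001
```

Request:
play_rows(
  moves=[
    [[0, 0, -0.12], [3.2, -2.5, 0], 1],
    [[0, 0, -0.24], [6.4, -5, 0], 1],
    [[0, 0, -0.36], [9.6, -7.5, 0], 1],
    [[0, 0, -0.48], [12.8, -10, 0], 1],
    [[0, 0, -0.6], [16, -12.5, 0], 1],
  ],
)

```text
clock: 0.93
position: [0.48, 0.3641, 0.3037]
ee_rot: [-2.089, -2.345, -0.001]
force: [-0.2, 1.0, -0.3]
width: 1.0
```

Request:
play_rows(
  moves=[
    [[0, 0, -0.08], [0.5, -4, 0], 1],
    [[0, 0, -0.08], [1, -8, 0], 1],
    [[0, 0, -0.08], [1.5, -12, 0], 1],
    [[0, 0, -0.08], [2, -16, 0], 1],
    [[0, 0, -0.08], [2.5, -20, 0], 1],
  ],
)

```text
clock: 1.35
position: [0.5047, 0.1621, 0.3035]
ee_rot: [-2.181, -2.26, -0.0]
force: [1.7, -0.5, -0.3]
width: 1.003
```

Request:
play_rows(
  moves=[
    [[0, 0, 0], [0.5, -4, 0], 1],
    [[0, 0, 0], [1, -8, 0], 1],
    [[0, 0, 0], [1.5, -12, 0], 1],
    [[0, 0, 0], [2, -16, 0], 1],
    [[0, 0, 0], [2.5, -20, 0], 1],
  ],
)

```text
clock: 1.77
position: [0.5293, -0.0398, 0.3034]
ee_rot: [-2.181, -2.26, -0.001]
force: [1.9, -0.5, -0.5]
width: 1.006
```

Request:
play_rows(
  moves=[
    [[0, 0, 0], [0, -4, 0], 1],
    [[0, 0, 0], [0, -8, 0], 1],
    [[0, 0, 0], [0, -10, 0], 1],
    [[0, 0, 0], [0, -10, 0], 1],
  ],
)

```text
clock: 2.1
position: [0.5279, -0.1461, 0.3035]
ee_rot: [2.191, 2.251, -0.002]
force: [-0.1, -0.2, 0.8]
width: 1.0
```

Run:
```python
from h import *
import pickle
print(arm.observe()['position'],arm.observe()['ee_rot'],arm.observe()['joints'].round(2))
d=snap('wrist','w1.png');pickle.dump(d,open('w1.pkl','wb'))
for k,p,h in(('bottle',(.5286,-.1095),.154),('can',(.5365,-.1912),.149),('flat',(.5396,-.2667),.144),('tub',(.5487,-.3545),.122)): print(k,proj(d,[*p,h]))
```

```text
[ 0.52791065 -0.146082    0.30354496] [ 2.19073517  2.25105788 -0.00239203] [-0.33  0.27  0.65  1.68 -0.17  1.24  0.39]
bottle (np.float64(325.59033573097025), np.float64(181.83662966612934))
can (np.float64(331.6875242034696), np.float64(270.9519039161269))
flat (np.float64(332.1951576267593), np.float64(340.3394437051953))
tub (np.float64(337.26292077503933), np.float64(398.5556747268394))
```

View pics/w1.png

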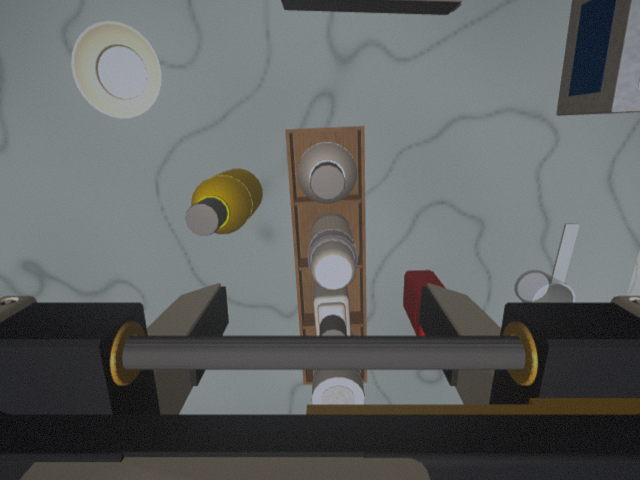

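Request:
play_rows(
  moves=[
    [[0, 0, 0], [0.9, -4.2, -1], 1],
    [[0, 0, 0], [0.9, -4.3, -5], 1],
    [[0, 0, 0], [0.9, -4.3, -9], 1],
    [[0, 0, 0], [0.9, -4.3, -12], 1],
    [[0, 0, 0], [0.9, -4.3, -12], 1],
  ],
)

```text
clock: 2.57
position: [0.5343, -0.1825, 0.1774]
ee_rot: [-2.179, -2.249, 0.008]
force: [-1.5, 1.4, -0.7]
width: 1.001
```

Run:
```python
from h import *
o=arm.observe();print(o['position'],o['ee_rot'])
d=snap('wrist','w2.png')
print(proj(d,[.5365,-.189,.149]),proj(d,o['position']+[0,0,0]),proj(d,[*o['position'][:2],.149]))
```

```text
[ 0.53425584 -0.18251954  0.17741868] [-2.17875961 -2.24947745  0.0081936 ]
(np.float64(328.00004214386666), np.float64(290.37952939454243)) (np.float64(323.89110014761593), np.float64(302.6361591173976)) (np.float64(324.32802410696047), np.float64(279.4212158350269))
```

View pics/w2.png

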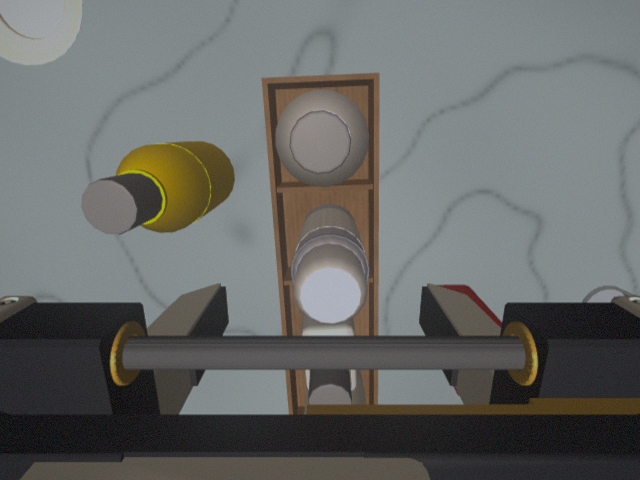

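The can's cap is at (331,294), about 2 mm from my estimate, so I'm going down onto it.

Request:
play_rows(
  moves=[
    [[0, 0, 0], [0.4, -0.8, -1], 1],
    [[0, 0, 0], [0.4, -0.8, -3.5], 1],
    [[0, 0, 0], [0.4, -0.8, -5.5], 1],
    [[0, 0, 0], [0.4, -0.8, -5.5], 1],
    [[0, 0, 0], [0.4, -0.8, -5.5], 1],
  ],
)

```text
clock: 3.03
position: [0.5405, -0.1914, 0.1267]
ee_rot: [-2.181, -2.253, 0.005]
force: [-0.7, 0.3, 1.1]
width: 0.997
```

Request:
play_rows(
  moves=[
    [[0, 0, 0], [0, 0, 0], 0.4],
    [[0, 0, 0], [0, 0, 0], 0.35],
    [[0, 0, 0], [0, 0, 0], 0.2],
    [[0, 0, 0], [0, 0, 0], 0.2],
    [[0, 0, 0], [0, 0, 0], 0.2],
  ],
)

```text
clock: 3.45
position: [0.5409, -0.1914, 0.1273]
ee_rot: [-2.181, -2.253, 0.004]
force: [0.2, -0.3, -0.7]
width: 0.689
```

Request:
play_rows(
  moves=[
    [[0, 0, 0], [-0.2, 0, -0.6], 0.6],
    [[0, 0, 0], [-0.2, 0, -0.6], 0.6],
    [[0, 0, 0], [-0.2, 0, -0.6], 0.5],
    [[0, 0, 0], [-0.2, 0, -0.6], 0.4],
    [[0, 0, 0], [-0.2, 0, -0.6], 0.4],
  ],
)

```text
clock: 3.87
position: [0.5388, -0.1915, 0.1213]
ee_rot: [-2.181, -2.253, 0.004]
force: [-0.0, 0.3, -1.0]
width: 0.462
```

Request:
play_rows(
  moves=[
    [[0, 0, 0], [0, 0, 0], 0.3],
    [[0, 0, 0], [0, 0, 0], 0.3],
    [[0, 0, 0], [0, 0, 0], 0.3],
    [[0, 0, 0], [0, 0, 0], 0.3],
    [[0, 0, 0], [0, 0, 0], 0.3],
  ],
)

```text
clock: 4.28
position: [0.5387, -0.1915, 0.1213]
ee_rot: [-2.181, -2.253, 0.005]
force: [-0.8, -0.2, -0.8]
width: 0.458
```

Request:
play_rows(
  moves=[
    [[0, 0, 0], [0, 0, 1.5], 0.3],
    [[0, 0, 0], [0, 0, 5], 0.3],
    [[0, 0, 0], [0, 0, 9], 0.3],
    [[0, 0, 0], [0, 0, 13], 0.3],
    [[0, 0, 0], [0, 0.5, 17], 0.3],
  ],
)

```text
clock: 4.7
position: [0.5379, -0.1874, 0.2929]
ee_rot: [-2.183, -2.251, 0.006]
force: [1.5, -0.4, -2.7]
width: 0.458
```

Request:
play_rows(
  moves=[
    [[0, 0, 0], [0, 2, 2], 0.3],
    [[0, 0, 0], [-0.3, 5.5, 2], 0.3],
    [[0, 0, 0], [-0.6, 9.5, 2], 0.3],
    [[0, 0, 0], [-0.9, 13.5, 2], 0.3],
    [[0, 0, 0], [-1, 17.5, 2], 0.3],
  ],
)

```text
clock: 5.12
position: [0.5269, -0.0109, 0.3129]
ee_rot: [-2.184, -2.25, 0.006]
force: [1.7, -0.4, -2.4]
width: 0.458
```

Request:
play_rows(
  moves=[
    [[0, 0, 0], [0, 3.5, 0], 0.3],
    [[0, 0, 0], [0, 7, 0], 0.3],
    [[0, 0, 0], [0, 10.5, 0], 0.3],
    [[0, 0, 0], [0, 14, 0], 0.3],
    [[0, 0, 0], [0, 17.5, 0], 0.3],
  ],
)

```text
clock: 5.53
position: [0.5263, 0.1658, 0.3127]
ee_rot: [-2.183, -2.25, 0.006]
force: [1.0, -0.7, -2.8]
width: 0.459
```

```bash
cat > chk.py <<'E'
from h import *
import sys
o=arm.observe();print(o['clock'],o['position'].round(4),o['ee_rot'].round(3),o['force'].round(1),o['width'].round(3))
r=cv2.Rodrigues(o['ee_rot'])[0];print('jaw yaw',np.arctan2(*-r[:2,1][::-1]).round(3),'z',r[:,2].round(3))
print('cm to go',((np.array([float(x) for x in sys.argv[1:4]])-o['position'])*100).round(2))
E
python3 chk.py .52 .26 .3
```

```text
Traceback (most recent call last):
  File "chk.py", line 3, in <module>
    o=arm.observe();print(o['clock'],o['position'].round(4),o['ee_rot'].round(3),o['force'].round(1),o['width'].round(3))
                                                                                                     ^^^^^^^^^^^^^^^^
AttributeError: 'float' object has no attribute 'round'
```

Request:
play_rows(
  moves=[
    [[0, 0, -0.03], [-0.3, 3.5, 0], 0.3],
    [[0, 0, -0.03], [-0.6, 7, 0], 0.3],
    [[0, 0, -0.03], [-0.6, 9.4, 0], 0.3],
    [[0, 0, -0.03], [-0.6, 9.4, -2], 0.3],
    [[0, 0, -0.03], [-0.6, 9.4, -5], 0.3],
  ],
)

```text
clock: 5.95
position: [0.5211, 0.2629, 0.2639]
ee_rot: [-2.213, -2.221, -0.001]
force: [1.5, -0.0, -3.3]
width: 0.463
```

Request:
play_rows(
  moves=[
    [[0, 0, 0], [0, 0, -3], 0.3],
    [[0, 0, 0], [0, 0, -5], 0.3],
    [[0, 0, 0], [0, 0, -7], 0.3],
    [[0, 0, 0], [0, 0, -8], 0.3],
    [[0, 0, 0], [0, 0, -8], 0.3],
  ],
)

```text
clock: 6.37
position: [0.5196, 0.2622, 0.1815]
ee_rot: [-2.212, -2.221, 0.006]
force: [-0.5, -0.9, -2.5]
width: 0.46
```

```bash
sed -i "s/o\['width'\].round(3)/o['width']/" chk.py; python3 chk.py .52 .26 .125; python3 -c "
from h import *
snap('wrist','w3.png');d=snap('scene');cv2.imwrite('pics/s3.png',cv2.resize(cv2.cvtColor(np.asarray(d['image']),cv2.COLOR_RGB2BGR)[150:420,260:560],None,fx=2,fy=2))"
```

```text
6.3667 [0.5196 0.2622 0.1815] [-2.212 -2.221  0.006] [-0.5 -0.9 -2.5] 0.46036682628437925
jaw yaw -3.138 z [-0.008  0.002 -1.   ]
cm to go [ 0.04 -0.22 -5.65]
```

View pics/s3.png

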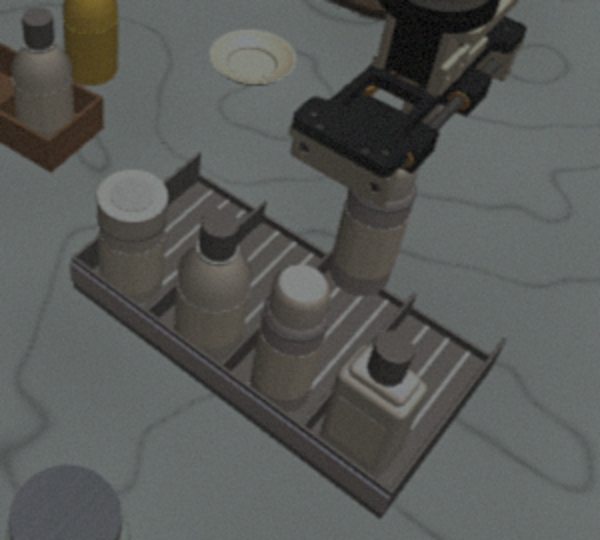

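View pics/w3.png

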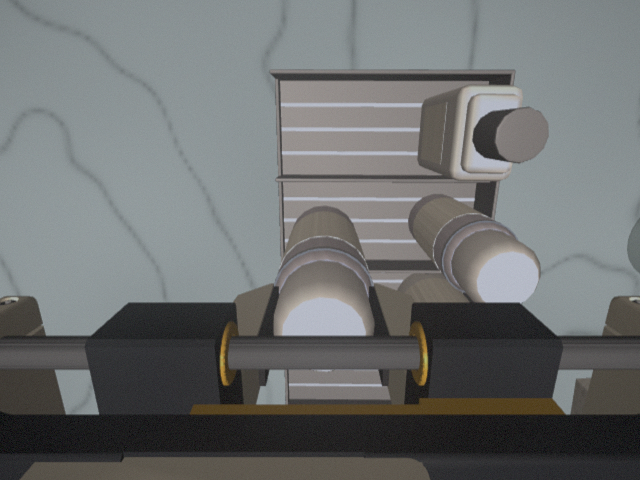

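The can hangs upright over the second lane, in line with the old can. Next I lower it.

Request:
play_rows(
  moves=[
    [[0, 0, 0], [0, -0.2, -1.5], 0.3],
    [[0, 0, 0], [0, -0.2, -3], 0.3],
    [[0, 0, 0], [0, -0.2, -4.5], 0.3],
    [[0, 0, 0], [0, -0.2, -5.2], 0.3],
    [[0, 0, 0], [0, -0.2, -5.2], 0.3],
  ],
)

```text
clock: 6.88
position: [0.5212, 0.2608, 0.1322]
ee_rot: [-2.213, -2.221, -0.0]
force: [-0.3, -1.1, -2.9]
width: 0.463
```

Request:
play_rows(
  moves=[
    [[0, 0, 0], [0, 0, -0.3], 0.3],
    [[0, 0, 0], [0, 0, -0.6], 0.3],
    [[0, 0, 0], [0, 0, -0.6], 0.3],
  ],
)

```text
clock: 7.13
position: [0.5215, 0.261, 0.1265]
ee_rot: [-2.213, -2.221, -0.001]
force: [-0.7, 0.2, -2.4]
width: 0.459
```

Request:
play_rows(
  moves=[
    [[0, 0, 0], [0, 0, -0.2], 0.3],
    [[0, 0, 0], [0, 0, -0.4], 0.3],
    [[0, 0, 0], [0, 0, -0.4], 0.3],
  ],
)

```text
clock: 7.38
position: [0.5219, 0.2615, 0.1232]
ee_rot: [-2.213, -2.221, -0.004]
force: [-0.7, 0.4, 2.9]
width: 0.458
```

Request:
play_rows(
  moves=[
    [[0, 0, 0], [0, 0, 0], 0.65],
    [[0, 0, 0], [0, 0, 0], 0.65],
    [[0, 0, 0], [0, 0, 0], 0.65],
    [[0, 0, 0], [0, 0, 0], 0.65],
  ],
)

```text
clock: 7.72
position: [0.522, 0.2615, 0.1233]
ee_rot: [-2.213, -2.221, -0.004]
force: [0.2, -0.4, 0.1]
width: 0.642
```

Request:
play_rows(
  moves=[
    [[0, 0, 0], [0, 0, 1], 0.65],
    [[0, 0, 0], [0, 0, 3.5], 0.65],
    [[0, 0, 0], [0, 0, 7.5], 0.65],
    [[0, 0, 0], [0, 0, 11.5], 1],
    [[0, 0, 0], [0, 0, 15.5], 1],
  ],
)

```text
clock: 8.13
position: [0.5218, 0.2609, 0.2807]
ee_rot: [-2.214, -2.221, -0.003]
force: [0.8, 1.1, -0.3]
width: 0.747
```

Request:
play_rows(
  moves=[
    [[0, 0, 0], [0, -2, 2], 1],
    [[0, 0, 0], [0.3, -6, 2.5], 1],
    [[0, 0, 0], [0.6, -10, 2.5], 1],
    [[0, 0, 0], [0.9, -14, 2.5], 1],
    [[0, 0, 0], [1.2, -18, 2.5], 1],
  ],
)

```text
clock: 8.55
position: [0.5336, 0.079, 0.307]
ee_rot: [-2.214, -2.222, -0.006]
force: [1.0, -1.0, 0.1]
width: 0.996
```

Request:
play_rows(
  moves=[
    [[0, 0, 0.03], [0, -4, 0], 1],
    [[0, 0, 0.03], [0, -8, 0], 1],
    [[0, 0, 0.03], [0, -12, 0], 1],
    [[0, 0, 0.03], [0, -16, 0], 1],
    [[0, 0, 0.03], [0, -18, 0], 1],
  ],
)

```text
clock: 8.97
position: [0.5325, -0.107, 0.3082]
ee_rot: [-2.188, -2.25, -0.005]
force: [0.1, 0.1, 0.8]
width: 0.997
```

```bash
python3 chk.py .529 -.11 .16; python3 -c "
from h import *
d=snap('top');im=cv2.cvtColor(np.asarray(d['image']),cv2.COLOR_RGB2BGR)
cv2.imwrite('pics/t4.png',cv2.resize(im[180:290,140:300],None,fx=4,fy=4,interpolation=2))"
```

```text
8.9667 [ 0.5325 -0.107   0.3082] [-2.188 -2.25  -0.005] [0.1 0.1 0.8] 0.9971324618707607
jaw yaw -3.114 z [ 0.     0.004 -1.   ]
cm to go [ -0.35  -0.3  -14.82]
```

View pics/t4.png

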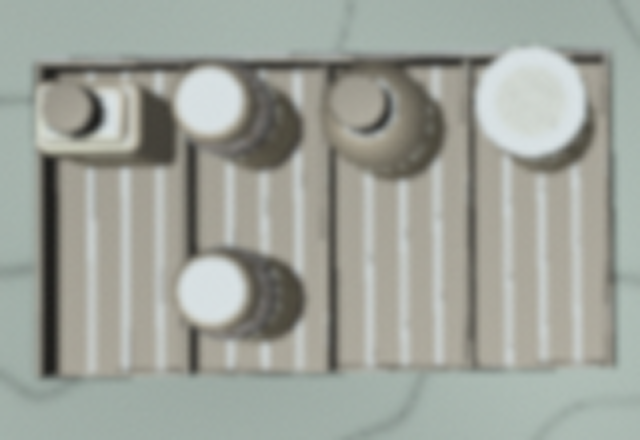

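The can now stands in the second lane behind the old can, and the front row hasn't moved. Next is the bottle.

Request:
play_rows(
  moves=[
    [[0, 0, 0], [-0.4, -0.3, -2], 1],
    [[0, 0, 0], [-0.4, -0.3, -6], 1],
    [[0, 0, 0], [-0.4, -0.3, -10], 1],
    [[0, 0, 0], [-0.4, -0.3, -13], 1],
    [[0, 0, 0], [-0.4, -0.3, -13.5], 0.8],
  ],
)

```text
clock: 9.43
position: [0.5253, -0.1115, 0.1694]
ee_rot: [-2.189, -2.243, 0.003]
force: [-1.0, -0.4, -0.4]
width: 0.963
```

```bash
python3 chk.py .529 -.11 .122; python3 -c "
from h import *
d=snap('wrist','w5.png');print(proj(d,[.529,-.11,.154]))"
```

```text
9.4333 [ 0.5253 -0.1115  0.1694] [-2.189 -2.243  0.003] [-1.  -0.4 -0.4] 0.9629208727112178
jaw yaw -3.117 z [-0.007  0.004 -1.   ]
cm to go [ 0.37  0.15 -4.74]
(np.float64(331.1518052714886), np.float64(286.6633521866742))
```

View pics/w5.png

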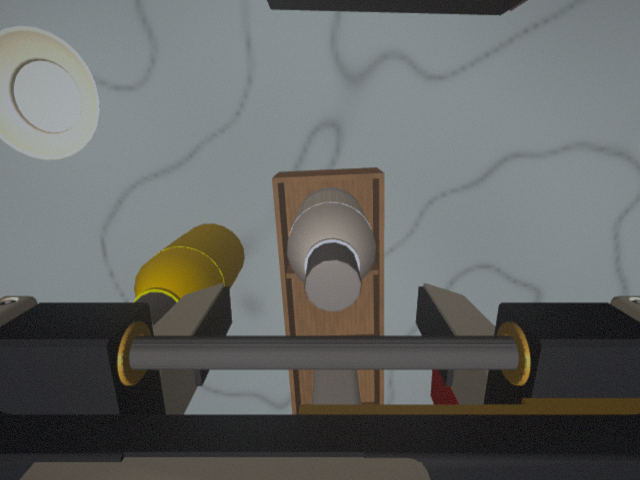

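Request:
play_rows(
  moves=[
    [[0, 0, 0], [0.4, 0.1, -0.8], 0.7],
    [[0, 0, 0], [0.4, 0.1, -2.5], 0.6],
    [[0, 0, 0], [0.4, 0.1, -4.2], 0.6],
    [[0, 0, 0], [0.4, 0.1, -4.7], 0.6],
    [[0, 0, 0], [0.4, 0.1, -4.7], 0.6],
  ],
)

```text
clock: 9.9
position: [0.5308, -0.1107, 0.1245]
ee_rot: [-2.19, -2.244, 0.002]
force: [-0.6, -0.1, 0.7]
width: 0.609
```

Request:
play_rows(
  moves=[
    [[0, 0, 0], [-0.1, 0, -0.2], 0.5],
    [[0, 0, 0], [-0.1, 0, -0.2], 0.4],
    [[0, 0, 0], [-0.1, 0, -0.2], 0.35],
    [[0, 0, 0], [-0.1, 0, -0.2], 0.2],
    [[0, 0, 0], [-0.1, 0, -0.2], 0.2],
  ],
)

```text
clock: 10.32
position: [0.5302, -0.1108, 0.1231]
ee_rot: [-2.19, -2.245, 0.0]
force: [-1.0, -0.0, 4.3]
width: 0.32
```

Request:
play_rows(
  moves=[
    [[0, 0, 0], [0, 0, 0], 0.2],
    [[0, 0, 0], [0, 0, 0], 0.2],
    [[0, 0, 0], [0, 0, 0], 0.2],
  ],
)

```text
clock: 10.57
position: [0.5301, -0.1107, 0.1232]
ee_rot: [-2.19, -2.245, 0.0]
force: [-1.6, 0.4, 0.6]
width: 0.321
```

Request:
play_rows(
  moves=[
    [[0, 0, 0], [0, 0, 1.5], 0.1],
    [[0, 0, 0], [0, 0, 5], 0.1],
    [[0, 0, 0], [0, 0, 9], 0.1],
    [[0, 0, 0], [0, 0, 13], 0.1],
    [[0, 0, 0], [0, 0, 17], 0.1],
  ],
)

```text
clock: 10.98
position: [0.5292, -0.1108, 0.2945]
ee_rot: [-2.19, -2.243, 0.002]
force: [1.3, -0.0, -4.4]
width: 0.326
```

Request:
play_rows(
  moves=[
    [[0, 0, 0], [0, 2, 2], 0.1],
    [[0, 0, 0], [-0.3, 5.5, 2], 0.1],
    [[0, 0, 0], [-0.6, 9.5, 2], 0.1],
    [[0, 0, 0], [-0.9, 13.5, 2], 0.1],
    [[0, 0, 0], [-1, 17, 2], 0.1],
  ],
)

```text
clock: 11.4
position: [0.518, 0.0617, 0.3142]
ee_rot: [-2.188, -2.243, 0.003]
force: [2.7, 0.4, -4.0]
width: 0.317
```

Request:
play_rows(
  moves=[
    [[0, 0, -0.03], [0, 4, 0], 0.1],
    [[0, 0, -0.03], [0, 8, 0], 0.1],
    [[0, 0, -0.03], [0, 11.8, -1], 0.1],
    [[0, 0, -0.03], [0, 11.8, -3], 0.1],
    [[0, 0, -0.03], [0, 11.8, -6], 0.1],
  ],
)

```text
clock: 11.82
position: [0.5184, 0.1837, 0.2545]
ee_rot: [-2.215, -2.217, -0.002]
force: [1.1, -1.4, -5.2]
width: 0.322
```

```bash
python3 chk.py .52 .18 .127
```

```text
11.8167 [0.5184 0.1837 0.2545] [-2.215e+00 -2.217e+00 -2.000e-03] [ 1.1 -1.4 -5.2] 0.32150248813230436
jaw yaw -3.141 z [-0.004  0.006 -1.   ]
cm to go [  0.16  -0.37 -12.75]
```

Request:
play_rows(
  moves=[
    [[0, 0, 0], [0.1, -0.4, -1.5], 0.1],
    [[0, 0, 0], [0.1, -0.4, -4], 0.1],
    [[0, 0, 0], [0.1, -0.4, -6.5], 0.1],
    [[0, 0, 0], [0.1, -0.4, -8.5], 0.1],
    [[0, 0, 0], [0.1, -0.4, -9], 0.1],
  ],
)

```text
clock: 12.23
position: [0.5169, 0.1789, 0.1609]
ee_rot: [-2.214, -2.216, 0.007]
force: [-0.8, -0.9, -3.6]
width: 0.323
```

Request:
play_rows(
  moves=[
    [[0, 0, 0], [0, 0, -1], 0.1],
    [[0, 0, 0], [0, 0, -2], 0.1],
    [[0, 0, 0], [0, 0, -2.6], 0.1],
    [[0, 0, 0], [0, 0, -2.8], 0.1],
    [[0, 0, 0], [0, 0, -2.8], 0.1],
  ],
)

```text
clock: 12.65
position: [0.517, 0.1789, 0.1329]
ee_rot: [-2.214, -2.216, 0.007]
force: [0.3, -0.1, -3.8]
width: 0.326
```

Request:
play_rows(
  moves=[
    [[0, 0, 0], [0.2, 0, -0.3], 0.1],
    [[0, 0, 0], [0.2, 0, -0.6], 0.1],
    [[0, 0, 0], [0.2, 0, -0.75], 0.1],
    [[0, 0, 0], [0.2, 0, -0.75], 0.1],
    [[0, 0, 0], [0.2, 0, -0.75], 0.1],
  ],
)

```text
clock: 13.07
position: [0.5197, 0.1793, 0.1262]
ee_rot: [-2.214, -2.216, 0.004]
force: [-0.6, 0.9, 3.7]
width: 0.32
```

Contact, so I release it and go back for the flat at (.540, -.267).

Request:
play_rows(
  moves=[
    [[0, 0, 0], [0, 0, 0], 0.55],
    [[0, 0, 0], [0, 0, 0], 0.55],
    [[0, 0, 0], [0, 0, 0], 0.55],
    [[0, 0, 0], [0, 0, 0], 0.55],
  ],
)

```text
clock: 13.4
position: [0.5198, 0.1792, 0.1262]
ee_rot: [-2.214, -2.216, 0.004]
force: [0.3, 0.4, 1.1]
width: 0.538
```

Request:
play_rows(
  moves=[
    [[0, 0, 0], [0, 0, 1], 0.55],
    [[0, 0, 0], [0, 0, 3.5], 0.55],
    [[0, 0, 0], [0, 0, 7.5], 0.55],
    [[0, 0, 0], [0, 0, 11.5], 0.8],
    [[0, 0, 0], [0, 0, 15.5], 0.8],
  ],
)

```text
clock: 13.82
position: [0.5194, 0.1786, 0.2836]
ee_rot: [-2.215, -2.215, 0.005]
force: [2.5, -0.2, -0.5]
width: 0.651
```

Request:
play_rows(
  moves=[
    [[0, 0, 0], [0, -2, 2], 0.8],
    [[0, 0, 0], [0.4, -6, 2.5], 0.8],
    [[0, 0, 0], [0.8, -10, 2.5], 0.8],
    [[0, 0, 0], [1.2, -14, 2.5], 0.8],
    [[0, 0, 0], [1.6, -18, 2.5], 0.8],
  ],
)

```text
clock: 14.23
position: [0.5352, -0.0033, 0.3098]
ee_rot: [-2.215, -2.216, 0.003]
force: [0.6, 0.4, 0.5]
width: 0.799
```

Request:
play_rows(
  moves=[
    [[0, 0, 0.05], [0.1, -4, 0], 0.8],
    [[0, 0, 0.05], [0.2, -8, 0], 0.8],
    [[0, 0, 0.05], [0.3, -12, 0], 0.8],
    [[0, 0, 0.05], [0.4, -16, 0], 0.8],
    [[0, 0, 0.05], [0.4, -20, 0], 0.8],
  ],
)

```text
clock: 14.65
position: [0.5388, -0.2052, 0.3107]
ee_rot: [-2.16, -2.271, 0.002]
force: [0.7, -0.1, -0.1]
width: 0.798
```

Request:
play_rows(
  moves=[
    [[0, 0, 0], [0, -4, -1], 0.8],
    [[0, 0, 0], [0, -5.5, -4], 0.8],
    [[0, 0, 0], [0, -5.5, -8], 0.8],
    [[0, 0, 0], [0, -5.5, -12], 0.8],
    [[0, 0, 0], [0, -5.5, -12.5], 0.8],
  ],
)

```text
clock: 15.07
position: [0.5354, -0.2586, 0.1802]
ee_rot: [-2.155, -2.264, 0.008]
force: [-1.7, 2.0, -1.4]
width: 0.804
```

```bash
python3 chk.py .54 -.267 .114; python3 -c "
from h import *
d=snap('wrist','w6.png');print(proj(d,[.54,-.267,.144]))"
```

```text
15.0667 [ 0.5354 -0.2586  0.1802] [-2.155 -2.264  0.008] [-1.7  2.  -1.4] 0.8042560427173707
jaw yaw -3.092 z [-0.015  0.007 -1.   ]
cm to go [ 0.46 -0.84 -6.62]
(np.float64(331.862470262304), np.float64(288.41153513034953))
```

View pics/w6.png

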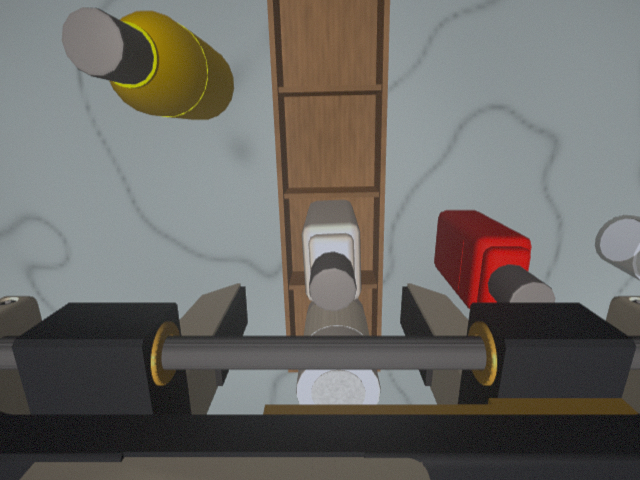

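The white flat's cap is at (333,288), as predicted. The red look-alike at (485,260) is clear of the right finger.

Request:
play_rows(
  moves=[
    [[0, 0, 0], [0.4, -0.8, -1], 0.7],
    [[0, 0, 0], [0.4, -0.8, -3.5], 0.6],
    [[0, 0, 0], [0.4, -0.8, -5.8], 0.6],
    [[0, 0, 0], [0.4, -0.8, -6.6], 0.6],
    [[0, 0, 0], [0.4, -0.8, -6.6], 0.6],
  ],
)

```text
clock: 15.53
position: [0.5406, -0.2663, 0.1169]
ee_rot: [-2.154, -2.266, 0.007]
force: [0.2, -0.7, 0.7]
width: 0.606
```

Request:
play_rows(
  moves=[
    [[0, 0, 0], [-0.2, 0, -0.2], 0.5],
    [[0, 0, 0], [-0.2, 0, -0.3], 0.4],
    [[0, 0, 0], [-0.2, 0, -0.3], 0.35],
    [[0, 0, 0], [-0.2, 0, -0.3], 0.1],
    [[0, 0, 0], [-0.2, 0, -0.3], 0.1],
  ],
)

```text
clock: 15.95
position: [0.5392, -0.2664, 0.1148]
ee_rot: [-2.154, -2.267, 0.006]
force: [-1.6, -0.6, -3.1]
width: 0.301
```

Request:
play_rows(
  moves=[
    [[0, 0, 0], [0, 0, 0], 0.1],
    [[0, 0, 0], [0, 0, 0], 0.1],
    [[0, 0, 0], [0, 0, 0], 0.1],
  ],
)

```text
clock: 16.2
position: [0.5391, -0.2662, 0.1147]
ee_rot: [-2.154, -2.267, 0.006]
force: [-0.0, 0.9, 0.5]
width: 0.301
```

Request:
play_rows(
  moves=[
    [[0, 0, 0], [0, 0, 1.5], 0.1],
    [[0, 0, 0], [0, 0, 5], 0.1],
    [[0, 0, 0], [0, 0, 9], 0.1],
    [[0, 0, 0], [0, 0, 13], 0.1],
    [[0, 0, 0], [0, 0, 17], 0.1],
  ],
)

```text
clock: 16.62
position: [0.5384, -0.2662, 0.2862]
ee_rot: [-2.154, -2.266, 0.007]
force: [1.5, -0.5, -2.6]
width: 0.299
```

Request:
play_rows(
  moves=[
    [[0, 0, 0], [0, 2, 2.5], 0.1],
    [[0, 0, 0], [-0.3, 5.5, 3], 0.1],
    [[0, 0, 0], [-0.6, 9.5, 3], 0.1],
    [[0, 0, 0], [-0.9, 13.5, 3], 0.1],
    [[0, 0, 0], [-1.2, 17.5, 3], 0.1],
  ],
)

```text
clock: 17.03
position: [0.5256, -0.0896, 0.3161]
ee_rot: [-2.155, -2.265, 0.007]
force: [1.0, -0.2, -3.3]
width: 0.302
```

Request:
play_rows(
  moves=[
    [[0, 0, -0.02], [0, 4, 0], 0.1],
    [[0, 0, -0.04], [0, 8, 0], 0.1],
    [[0, 0, -0.07], [0, 12, 0], 0.1],
    [[0, 0, -0.07], [0, 16, 0], 0.1],
    [[0, 0, -0.07], [0, 20, 0], 0.1],
  ],
)

```text
clock: 17.45
position: [0.5248, 0.1121, 0.316]
ee_rot: [-2.233, -2.187, 0.007]
force: [0.8, -1.1, -3.4]
width: 0.299
```

Request:
play_rows(
  moves=[
    [[0, 0, 0], [0, 4, 0], 0.1],
    [[0, 0, 0], [0, 8, 0], 0.1],
    [[0, 0, 0], [0, 12, 0], 0.1],
    [[0, 0, 0], [0, 16, 0], 0.1],
    [[0, 0, 0], [0, 19, 0], 0.1],
  ],
)

```text
clock: 17.87
position: [0.5235, 0.306, 0.3154]
ee_rot: [-2.229, -2.189, 0.007]
force: [-0.4, 0.9, -3.2]
width: 0.299
```

```bash
python3 chk.py .52 .34 .117
```

```text
17.8667 [0.5235 0.306  0.3154] [-2.229 -2.189  0.007] [-0.4  0.9 -3.2] 0.29949313247995424
jaw yaw 3.124 z [-0.016  0.009 -1.   ]
cm to go [ -0.35   3.4  -19.84]
```

Request:
play_rows(
  moves=[
    [[0, 0, 0], [-0.3, 3.2, -0.5], 0.1],
    [[0, 0, 0], [-0.3, 3.3, -3], 0.1],
    [[0, 0, 0], [-0.3, 3.3, -7], 0.1],
    [[0, 0, 0], [-0.3, 3.3, -11], 0.1],
    [[0, 0, 0], [-0.3, 3.3, -12], 0.1],
  ],
)

```text
clock: 18.28
position: [0.5169, 0.3373, 0.1889]
ee_rot: [-2.227, -2.189, 0.023]
force: [-1.5, -0.2, -4.4]
width: 0.295
```

```bash
python3 chk.py .52 .34 .117
```

```text
18.2833 [0.5169 0.3373 0.1889] [-2.227 -2.189  0.023] [-1.5 -0.2 -4.4] 0.2950167702189376
jaw yaw 3.124 z [-0.023  0.003 -1.   ]
cm to go [ 0.31  0.27 -7.19]
```

Request:
play_rows(
  moves=[
    [[0, 0, 0], [0.3, 0.3, -1.5], 0.1],
    [[0, 0, 0], [0.3, 0.3, -3.5], 0.1],
    [[0, 0, 0], [0.3, 0.3, -5], 0.1],
    [[0, 0, 0], [0.3, 0.3, -6.2], 0.1],
    [[0, 0, 0], [0.3, 0.3, -6.2], 0.1],
  ],
)

```text
clock: 18.7
position: [0.519, 0.3397, 0.1253]
ee_rot: [-2.227, -2.188, 0.028]
force: [-0.5, -0.1, -2.7]
width: 0.296
```

Request:
play_rows(
  moves=[
    [[0, 0, 0], [0, 0, -0.3], 0.1],
    [[0, 0, 0], [0, 0, -0.6], 0.1],
    [[0, 0, 0], [0, 0, -0.8], 0.1],
    [[0, 0, 0], [0, 0, -0.8], 0.1],
  ],
)

```text
clock: 19.03
position: [0.5192, 0.3398, 0.1177]
ee_rot: [-2.227, -2.189, 0.027]
force: [-0.4, 0.5, -3.1]
width: 0.298
```

Request:
play_rows(
  moves=[
    [[0, 0, 0], [0, 0, -0.1], 0.1],
    [[0, 0, 0], [0, 0, -0.2], 0.1],
    [[0, 0, 0], [0, 0, -0.3], 0.1],
  ],
)

```text
clock: 19.28
position: [0.5198, 0.3411, 0.117]
ee_rot: [-2.226, -2.189, 0.022]
force: [-4.9, -0.9, 22.6]
width: 0.303
```

Contact again. I release it, take out the small accumulated tilt on the way up, and go to the tub at (.549, -.354).

Request:
play_rows(
  moves=[
    [[0, 0, 0], [0, 0, 0.1], 0.55],
    [[0, 0, 0], [0, 0, 0.1], 0.55],
    [[0, 0, 0], [0, 0, 0.1], 0.55],
    [[0, 0, 0], [0, 0, 0.1], 0.55],
  ],
)

```text
clock: 19.62
position: [0.5201, 0.3411, 0.1181]
ee_rot: [-2.226, -2.188, 0.021]
force: [-1.2, -0.1, 0.5]
width: 0.522
```

Request:
play_rows(
  moves=[
    [[0, 0, 0], [0, 0, 1], 0.55],
    [[0, 0, 0], [0, 0, 3.5], 0.55],
    [[0, 0, 0], [0, 0, 7.5], 0.55],
    [[-0.005, -0.018, 0.02], [0, 0, 11.5], 1],
    [[-0.005, -0.018, 0.02], [0, 0, 15.5], 1],
  ],
)

```text
clock: 20.03
position: [0.5196, 0.3408, 0.2754]
ee_rot: [-2.216, -2.224, 0.007]
force: [0.5, 2.2, -0.4]
width: 0.648
```

Request:
play_rows(
  moves=[
    [[0, 0, 0], [0, -2, 3], 1],
    [[0, 0, 0], [0.4, -6, 3.5], 1],
    [[0, 0, 0], [0.8, -10, 3.5], 1],
    [[0, 0, 0], [1.2, -14, 3.5], 1],
    [[0, 0, 0], [1.6, -18, 3.5], 1],
  ],
)

```text
clock: 20.45
position: [0.5355, 0.1588, 0.3114]
ee_rot: [-2.216, -2.224, 0.005]
force: [1.0, 0.2, 0.6]
width: 0.985
```

Request:
play_rows(
  moves=[
    [[0, 0, 0], [0.2, -4, 0], 1],
    [[0, 0, 0], [0.4, -8, 0], 1],
    [[0, 0, 0], [0.6, -12, 0], 1],
    [[0, 0, 0], [0.8, -16, 0], 1],
    [[0, 0, 0], [0.8, -20, 0], 1],
  ],
)

```text
clock: 20.87
position: [0.5434, -0.0433, 0.3123]
ee_rot: [-2.216, -2.224, 0.004]
force: [0.7, 0.2, 1.2]
width: 1.002
```

Request:
play_rows(
  moves=[
    [[0, 0, 0], [0.1, -4, 0], 1],
    [[0, 0, 0], [0.2, -8, 0], 1],
    [[0, 0, 0], [0.3, -12, 0], 1],
    [[0, 0, 0], [0.4, -16, 0], 1],
    [[0, 0, 0], [0.5, -20, 0], 1],
  ],
)

```text
clock: 21.28
position: [0.548, -0.2452, 0.3131]
ee_rot: [-2.217, -2.225, 0.003]
force: [1.8, 0.5, 1.2]
width: 0.998
```

```bash
python3 chk.py .549 -.354 .094
```

```text
21.2833 [ 0.548  -0.2452  0.3131] [-2.217 -2.225  0.003] [1.8 0.5 1.2] 0.9983734449680455
jaw yaw -3.138 z [-0.002 -0.001 -1.   ]
cm to go [  0.1  -10.88 -21.91]
```

Request:
play_rows(
  moves=[
    [[0, 0, 0], [0.1, -4, 0], 1],
    [[0, 0, 0], [0.1, -8, 0], 1],
    [[0, 0, 0], [0.1, -10.9, -2], 1],
    [[0, 0, 0], [0.1, -10.9, -6], 1],
    [[0, 0, 0], [0.1, -10.9, -10], 1],
  ],
)

```text
clock: 21.7
position: [0.5483, -0.3582, 0.2138]
ee_rot: [2.22, 2.218, -0.004]
force: [0.4, 0.4, 0.1]
width: 1.0
```

Request:
play_rows(
  moves=[
    [[0, 0, 0], [0, 0, -3], 1],
    [[0, 0, 0], [0, 0, -5], 1],
    [[0, 0, 0], [0, 0, -5], 1],
  ],
)

```text
clock: 21.95
position: [0.5461, -0.3567, 0.1596]
ee_rot: [-2.22, -2.217, 0.007]
force: [-0.6, -0.0, -0.0]
width: 0.998
```

```bash
python3 chk.py .549 -.354 .094; python3 -c "
from h import *
d=snap('wrist','w7.png');print(proj(d,[.549,-.354,.122]))"
```

```text
21.95 [ 0.5461 -0.3567  0.1596] [-2.22  -2.217  0.007] [-0.6 -0.  -0. ] 0.9978575401427442
jaw yaw 3.14 z [-0.006 -0.001 -1.   ]
cm to go [ 0.29  0.27 -6.56]
(np.float64(329.0700881980157), np.float64(268.61691264100887))
```

View pics/w7.png

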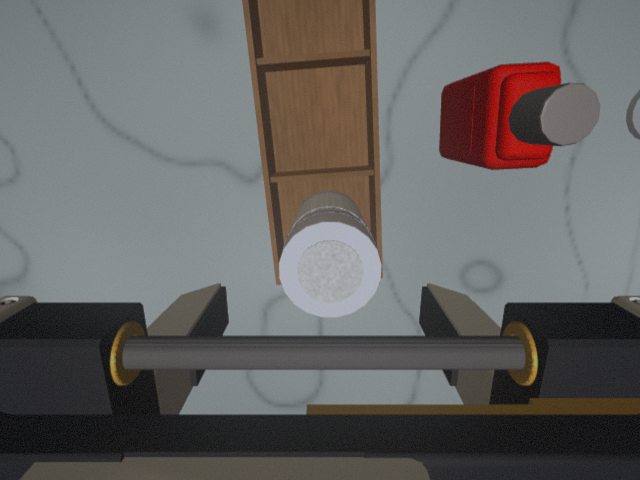

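The tub's lid is at (331,270), as predicted.

Request:
play_rows(
  moves=[
    [[0, 0, 0], [0.3, 0.2, -1], 1],
    [[0, 0, 0], [0.3, 0.2, -3], 1],
    [[0, 0, 0], [0.3, 0.2, -5], 1],
    [[0, 0, 0], [0.3, 0.2, -6.5], 0.9],
    [[0, 0, 0], [0.3, 0.2, -6.5], 0.7],
  ],
)

```text
clock: 22.42
position: [0.5502, -0.3543, 0.0959]
ee_rot: [-2.22, -2.219, 0.006]
force: [-0.5, -0.4, 0.0]
width: 0.903
```

Request:
play_rows(
  moves=[
    [[0, 0, 0], [0, 0, -0.2], 0.6],
    [[0, 0, 0], [0, 0, -0.2], 0.5],
    [[0, 0, 0], [0, 0, -0.2], 0.4],
    [[0, 0, 0], [0, 0, -0.2], 0.4],
    [[0, 0, 0], [0, 0, -0.2], 0.4],
  ],
)

```text
clock: 22.83
position: [0.5508, -0.3549, 0.0953]
ee_rot: [-2.221, -2.221, 0.005]
force: [-1.0, 0.7, 6.1]
width: 0.645
```

Request:
play_rows(
  moves=[
    [[0, 0, 0], [0, 0, 0], 0.4],
    [[0, 0, 0], [0, 0, 0], 0.4],
    [[0, 0, 0], [0, 0, 0], 0.4],
  ],
)

```text
clock: 23.08
position: [0.5508, -0.3549, 0.0954]
ee_rot: [-2.221, -2.221, 0.005]
force: [-0.8, -0.9, 0.0]
width: 0.647
```

Request:
play_rows(
  moves=[
    [[0, 0, 0], [0, 0, 1.5], 0.4],
    [[0, 0, 0], [0, 0, 5], 0.4],
    [[0, 0, 0], [0, 0, 9], 0.4],
    [[0, 0, 0], [0, 0, 13], 0.4],
    [[0, 0, 0], [0, 0, 17], 0.4],
  ],
)

```text
clock: 23.5
position: [0.5501, -0.3545, 0.2665]
ee_rot: [-2.221, -2.219, 0.006]
force: [1.7, -0.6, -3.2]
width: 0.647
```

Request:
play_rows(
  moves=[
    [[0, 0, 0], [0, 1.5, 2], 0.4],
    [[0, 0, 0], [-0.4, 5, 2], 0.4],
    [[0, 0, 0], [-0.8, 9, 2], 0.4],
    [[0, 0, 0], [-1.2, 13, 2], 0.4],
    [[0, 0, 0], [-1.6, 17, 2], 0.4],
  ],
)

```text
clock: 23.92
position: [0.5332, -0.1827, 0.286]
ee_rot: [-2.221, -2.218, 0.006]
force: [1.6, 0.8, -3.1]
width: 0.65
```

Request:
play_rows(
  moves=[
    [[0, 0, 0], [-0.4, 4, 0], 0.4],
    [[0, 0, 0], [-0.8, 8, 0], 0.4],
    [[0, 0, 0], [-1.2, 12, 0], 0.4],
    [[0, 0, 0], [-1.5, 16, 0], 0.4],
    [[0, 0, 0], [-1.5, 20, 0], 0.4],
  ],
)

```text
clock: 24.33
position: [0.5168, 0.019, 0.2858]
ee_rot: [-2.22, -2.217, 0.007]
force: [1.4, -0.3, -3.3]
width: 0.649
```

```bash
python3 chk.py .518 .097 .0975
```

```text
24.3333 [0.5168 0.019  0.2858] [-2.22  -2.217  0.007] [ 1.4 -0.3 -3.3] 0.6490469856490763
jaw yaw 3.14 z [-0.006 -0.    -1.   ]
cm to go [  0.12   7.8  -18.83]
```

Request:
play_rows(
  moves=[
    [[0, 0, 0], [0.1, 4, 0], 0.4],
    [[0, 0, 0], [0.1, 7.5, 0], 0.4],
    [[0, 0, 0], [0.1, 7.6, -2], 0.4],
    [[0, 0, 0], [0.1, 7.6, -6], 0.4],
    [[0, 0, 0], [0.1, 7.6, -9], 0.4],
  ],
)

```text
clock: 24.75
position: [0.5171, 0.096, 0.194]
ee_rot: [-2.218, -2.22, 0.007]
force: [-1.1, -0.8, -4.8]
width: 0.648
```

Request:
play_rows(
  moves=[
    [[0, 0, 0], [0.1, 0, -1.5], 0.4],
    [[0, 0, 0], [0.1, 0, -3], 0.4],
    [[0, 0, 0], [0.1, 0, -4.5], 0.4],
    [[0, 0, 0], [0.1, 0, -5], 0.4],
    [[0, 0, 0], [0.1, 0, -5], 0.4],
  ],
)

```text
clock: 25.17
position: [0.5169, 0.0957, 0.1427]
ee_rot: [-2.217, -2.219, 0.011]
force: [0.3, 0.7, -3.4]
width: 0.646
```

```bash
python3 chk.py .518 .097 .0975
```

```text
25.1667 [0.5169 0.0957 0.1427] [-2.217 -2.219  0.011] [ 0.3  0.7 -3.4] 0.6463370077637753
jaw yaw -3.141 z [-0.009 -0.001 -1.   ]
cm to go [ 0.11  0.13 -4.52]
```

Request:
play_rows(
  moves=[
    [[0, 0, 0], [0.1, 0.1, -1], 0.4],
    [[0, 0, 0], [0.1, 0.1, -2.2], 0.4],
    [[0, 0, 0], [0.1, 0.1, -3.2], 0.4],
    [[0, 0, 0], [0.1, 0.1, -3.8], 0.4],
    [[0, 0, 0], [0.1, 0.1, -3.8], 0.4],
  ],
)

```text
clock: 25.58
position: [0.5173, 0.0966, 0.1036]
ee_rot: [-2.216, -2.218, 0.014]
force: [-0.3, -0.9, -3.0]
width: 0.654
```

Request:
play_rows(
  moves=[
    [[0, 0, 0], [0.1, 0, -0.2], 0.4],
    [[0, 0, 0], [0.1, 0, -0.4], 0.4],
    [[0, 0, 0], [0.1, 0, -0.6], 0.4],
    [[0, 0, 0], [0.1, 0, -0.6], 0.4],
  ],
)

```text
clock: 25.92
position: [0.5186, 0.0967, 0.0977]
ee_rot: [-2.217, -2.218, 0.013]
force: [-0.1, -0.1, -3.4]
width: 0.651
```

Request:
play_rows(
  moves=[
    [[0, 0, 0], [0, 0, -0.1], 0.4],
    [[0, 0, 0], [0, 0, -0.2], 0.4],
    [[0, 0, 0], [0, 0, -0.2], 0.4],
  ],
)

```text
clock: 26.17
position: [0.5188, 0.0973, 0.0974]
ee_rot: [-2.216, -2.218, 0.01]
force: [-6.7, 1.4, 18.2]
width: 0.646
```

Contact. I open just a little, because the old tub is near the front finger.

Request:
play_rows(
  moves=[
    [[0, 0, 0], [0, 0, 0.1], 0.78],
    [[0, 0, 0], [0, 0, 0.1], 0.78],
    [[0, 0, 0], [0, 0, 0.1], 0.78],
    [[0, 0, 0], [0, 0, 0.1], 0.78],
  ],
)

```text
clock: 26.5
position: [0.5191, 0.0973, 0.0985]
ee_rot: [-2.216, -2.218, 0.009]
force: [-0.4, -0.0, 0.8]
width: 0.779
```

Request:
play_rows(
  moves=[
    [[0, 0, 0], [0, 0, 1], 0.78],
    [[0, 0, 0], [0, 0, 3.5], 0.78],
    [[0, 0, 0], [0, 0, 7.5], 0.78],
    [[0, 0, 0], [0, 0, 11.5], 0.78],
    [[0, 0, 0], [0, 0, 15.5], 0.78],
  ],
)

```text
clock: 26.92
position: [0.5186, 0.0967, 0.2558]
ee_rot: [-2.217, -2.217, 0.011]
force: [1.8, 0.4, -0.5]
width: 0.784
```

Request:
play_rows(
  moves=[
    [[0, 0, 0], [0, -2, 3], 0.78],
    [[0, 0, 0], [0, -6, 4], 0.78],
    [[0, 0, 0], [0, -10, 4], 0.78],
    [[0, 0, 0], [0, -14, 4], 0.78],
    [[0, 0, 0], [0, -18, 4], 0.78],
  ],
)

```text
clock: 27.33
position: [0.5184, -0.0852, 0.297]
ee_rot: [-2.217, -2.218, 0.009]
force: [1.2, -0.2, -0.5]
width: 0.782
```

Request:
play_rows(
  moves=[
    [[0, 0, 0], [0, -4, 0], 0.78],
    [[0, 0, 0], [0, -8, 0], 0.78],
    [[0, 0, 0], [0, -8, 0], 0.78],
    [[0, 0, 0], [0, -8, 0], 0.78],
  ],
)

```text
clock: 27.67
position: [0.5175, -0.1684, 0.2977]
ee_rot: [-2.225, -2.212, 0.009]
force: [0.5, 0.8, -0.7]
width: 0.778
```

```bash
python3 -c "
from h import *
d=snap('top');im=cv2.cvtColor(np.asarray(d['image']),cv2.COLOR_RGB2BGR)
a=cv2.resize(im[180:290,140:300],None,fx=3,fy=3,interpolation=2)
e=snap('scene');im=cv2.cvtColor(np.asarray(e['image']),cv2.COLOR_RGB2BGR)
b=cv2.resize(im[200:420,270:530],(480,406),interpolation=2)[:270]
b=cv2.resize(im[200:420,270:530],(320,270),interpolation=2)
cv2.imwrite('pics/t8.png',np.vstack([a,cv2.copyMakeBorder(b,0,0,80,80,0)]))"
```

```text
(no output)
```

View pics/t8.png

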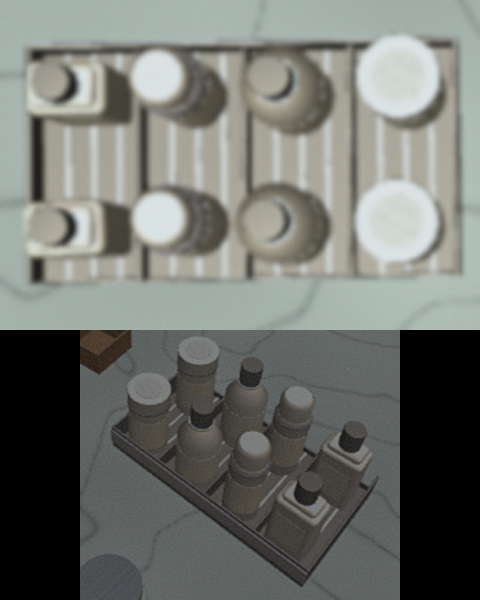

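All four stand upright behind their twins. The front-row pixels are the same as at the start: flat (157,207), can (193,205), bottle (230,206), tub (273,205). I'm handing the job in.

```bash
python3 -c "
from cell import arm
print(arm.sign_off())"
```

```text
the job is handed in; nothing more can be done
None
```

All four new products are in the back row, each behind its old twin: flat, can, bottle, tub from left to right. I gripped each by its cap or lid, lowered it until the wrist force showed floor contact, then released it. The job was handed in after about 28 s of the 125 s allowed; no verdict is reported.

**Last checks:**
- **Placement:** the final top and scene views show all eight products upright, each new one in the right lane, and the gripper well clear.
- **Old products:** the front-row cap positions match the first picture to about 1 pixel (roughly 2 mm). The red flat and yellow bottle were not handled.
- **Seating:** release heights matched products standing on the lane floor to within about 1 mm.

**Less clean:** the flat and tub met the floor a little firmly, at 23 N and 18 N on the wrist, well under the 120 N limit. The tool also picked up a tilt of about 0.02 rad while handling the flat, which I corrected before the tub. No check failed or disagreed.

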